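# Eject the rejected bolt with the spring slide

## Task

The red-tipped flange bolt failed inspection. Stand it head-down in the lane of the green ejector, between the brass pusher and the blue bin, and let go of it; then shove the red handle of the spring slide all the way to its end stop so that the bolt is pushed over into the blue bin, and let go so that the slide snaps back home by itself. Leave the two good bolts, the ring gauge and the blue cup where they are.

Things in the scene. Friction and masses are not known exactly. Their poses are not given: they have to be found in the camera images.
- station: Green ejector station fixed to the bench. Origin on the bench 10 mm in front of the front face of its grey counter box; x points away from the robot, y along the slide's stroke (towards the bin), z up; yaw within 0.2 rad. Green deck block: x -30 to 90, y -170 to 125, top at z 70 mm.
- box (a point): Middle of the lower front edge of the grey counter box over the slide: box station x 10 to 60, y -165 to 20, z 170 to 240 mm, on two posts at its rear corners (x 47 to 59). The handle travels beneath it; from straight above the gripper hits the box, so come in from the robot's side (-x) with the tool leaning back about 35 degrees from vertical. It is open below the box in front.
- eject (a joint): The spring slide's stroke in m: 0 is home, 0.090 is the end stop; it moves along the station's +y. A spring always pushes it home (2.5 N at home, about 5.6 N at the end, plus about 2 N to push the bolt), so it snaps back when let go. Bar, handle and brass pusher are one sliding piece.
- handle (a point): Middle of the top of the slide's red handle, an upright block 30 mm (x) by 16 mm (y), 68 mm tall, z 77 to 145 mm; its front face lies at station x = 5 mm, 5 mm in front of the box's front face, its top 25 mm below the counter box. At home it is at station y = -115 mm. Axes as the station's. Push it on its -y side; the slide's bar beneath it tops out at z 90 mm.
- pusher (a point): Foot of the front (+y) face of the brass pusher plate (56 mm wide in x, 8 mm thick, 48 mm tall), on the lane's centre line at deck height (z 70 mm). At home it is at station y = 45 mm; at the end stop at 135 mm. Axes as the station's.
- lane (a point): Middle of the lane where the bolt is to stand: on the deck top (z 70 mm), 45 mm ahead (+y) of the pusher at home and 35 mm before the deck's edge at the bin (station x 20, y 90 mm). The lane is 64 mm wide in x between two low kerbs 12 mm high. The bolt's axis may stand from 20 mm before to 25 mm beyond this point along y. Axes as the station's.
- bin (a point): Centre of the inner floor (z 5 mm) of the blue open bin, fixed to the station at the lane's end; inside 140 mm (x) by 160 mm (y), rim at z 60 mm, walls 5 mm. Axes as the station's.
- plate: Grey surface plate, 270 mm (its x) by 120 mm (its y), 30 mm thick, fixed; origin at the centre of its underside. The three bolts stand on its top (z 30 mm) roughly in a row along its x, about 70 mm apart.
- bolt_red: The rejected bolt, its last 22 mm painted red at the tip. Zinc-plated flange bolt standing head down, shank up, 110 mm tall, about 0.32 kg: head 33 mm wide from 0 to 18 mm, flange 43 mm diameter from 16 to 20 mm, shank 20 mm diameter from there to the tip. Origin at the centre of the head's underside, z along the shank to the tip. Best gripped by the shank, from above.
- bolt_red_mid (a point): Middle of the red-tipped bolt's length, 55 mm from the underside of its head on its axis.
- bolt_b: A good bolt with plain tip, same shape and origin; leave it standing.
- bolt_c: A good bolt with plain tip, same shape and origin; leave it standing.
- ring_gauge: Chrome thread ring gauge lying flat on the bench, 80 mm outside, 40 mm inside diameter, 25 mm tall; origin at the centre of its underside. Leave it.
- cup: Blue round sorting cup standing on the bench, 80 mm across the rim, 85 mm tall; origin at the centre of its underside. Leave it.
Not all that is in view belongs to the job. What is shaped like the bolt_red but orange is not meant.

How it is judged:
By the outcome, as a careful person would: the job done as asked, in the order asked, and still so for the second after the job is handed in, with the robot touching nothing.
It also fails if it takes over 53 s, if anything falls off the work surface, if the arm or the gripper's body presses on something with over 40 N, if the wrist force passes 120 N, or if a joint passes its speed limit or range.

## Robot

A 6-joint arm with a two-finger parallel gripper is mounted at the origin on the work surface. World frame = base frame: x ahead of the robot, y to its left, z up, the work surface at z = 0. Lengths are in mm, angles in rad, forces in N, time in s.
With the tool pointing down it reaches from about 275 to 750 mm from the base axis. Payload 10.2 kg.
Tool frame: the origin (TCP) lies where the fingers leave the gripper's body, on its centre line; the fingertips stand 73 mm ahead of it and the grasp point (between the pads) lies 54 mm ahead of it; z points along the fingers, y is the line along which they close (so a half turn about z gives the same grasp; the last joint's range is limited). The gripper opens to 85 mm and grips with 20 to 120 N. Pads are 22 mm wide; open, the fingers measure 114 mm over their backs; the gripper's body (76 mm by 85 mm) begins 54 mm behind the grasp point. The pads swing forward as they close: fully open they stand 13 mm farther back than shut.
Start: joints at [-1.426, 0.313, 1.498, -0, 1.331, -0.223], TCP at [188.759, -489.9, 303.894] pointing down, gripper open.
Joint ranges: [-2.94, 2.94], [-0.97, 2.17], [0.19, 2.56], [-1.23, 4.37], [0.02, 3.11], [-2.88, 2.88]. Speed limits (rad/s): [2.39, 2.39, 3.01, 3.14, 3.14, 3.14].

## Interface

Orientations are given as a unit quaternion [w, x, y, z].
In Python, from rig import ctrl gives the robot as it stands.
- The arm moves only by the shell command python3 -m creep 'ROWS' [OPENING] [FORCE]. ROWS is JSON, a list that holds one entry, the list of rows, each a list of 6 numbers: the shift along the world's x, y, z in units of 25 mm (1.0 is 25 mm), then the turn, a rotation vector about the world's x, y, z in units of 5 degrees (1.0 is 5 degrees). In form: [[[x, y, z, ax, ay, az], ...]]. A call has 1 to 20 rows; each row is the pose to reach, as a shift and turn from the pose commanded when the call began; what a row does not reach only later rows make up. A row lasts 1/12 s, in which the tool goes at most 41.7 mm and 7.16 degrees, less where a joint would pass 70% of its speed; a pose out of reach is approached as far as the arm can. A call with a gripper value outside its range is refused whole. OPENING is the finger opening in mm, from 0 to 85.4, set as the call begins (- or left out, the last holds). The fingers move at their own pace and stop on an object; FORCE is the grip in N (left out, the last holds). Time passes only in rows, so rows that repeat a pose let the fingers close. It gives the time, the measured TCP pose, the force, the opening and the grip force at its end, in the units of the state.
- ctrl.sense(): the state, without advancing time (a new reading comes with each control period).
- ctrl.capture(name): name is "scene" or "top" or "wrist"; returns a dict with "image" (400x640x3 uint8, red, green, blue), "fx", "fy", "cx", "cy" (pixels), "R" (3x3) and "t" (3): a world point X has camera coordinates R X + t. Camera axes: x right, y down, z forward; pixel columns grow to the right and rows downward; lengths in mm; the calibration is good to about 2 mm. A picture is of the moment at which its call begins. There is no depth.
- ctrl.finish_job(): hands the job in; it is judged then, once.
The state is a dict: "time_s": time; "joints": joint angles; "dq": joint speeds; "tau": joint torques, N m; "eef_pos": TCP position; "ee_rot": TCP orientation; "force": force on the tool from outside, world axes, zero at the start; "wrist_torque": the same for the moment, N m; "grip_width": opening from 0.0 (shut) to 1.0 (fully open); "grip_force": force on a finger pad.
Only numpy, scipy, OpenCV 4.12 (cv2) and the standard library are available. Lean on these libraries where they do the work, as an engineer would, in place of code of your own. Each camera call takes 0.05 s, during which the arm holds its last target. There are 200 camera calls.

## Working session

There is one attempt and no reset: what is moved stays moved. The work goes in short steps, Python scripts to look and compute and a shell command to move; the robot and the scene stay as the last step left them, time stands still between calls to the robot, and variables do not carry over. Pictures are saved under pics/ and viewed, at most 10 in all, crops included, and the job is handed in when it is done.

```bash
mkdir -p pics; cat > h.py <<'E'
from rig import ctrl
import numpy as np, cv2, pickle
def cap(n,f):
    c=ctrl.capture(n); cv2.imwrite(f'pics/{f}.png',cv2.cvtColor(np.asarray(c['image']),cv2.COLOR_RGB2BGR)); pickle.dump(c,open(f'pics/{f}.pkl','wb')); return c
def load(f): return pickle.load(open(f'pics/{f}.pkl','rb'))
def ray(c,u,v):
    R=np.array(c['R']);t=np.array(c['t']).ravel()
    d=R.T@np.array([(u-c['cx'])/c['fx'],(v-c['cy'])/c['fy'],1]); return -R.T@t,d
def atz(c,u,v,z):
    o,d=ray(c,u,v); return (o+d*(z-o[2])/d[2]).round(1)
def proj(c,X):
    p=np.array(c['R'])@np.array(X,float)+np.array(c['t']).ravel(); return (np.array([c['fx']*p[0]/p[2]+c['cx'],c['fy']*p[1]/p[2]+c['cy']])).round(1)
E
python3 - <<'E'
from h import *
for n in('scene','top'):
    c=cap(n,n+'0'); o,_=ray(c,0,0); print(n,o.round(),c['fx'])
print(ctrl.sense())
E
```

```text
scene [1059.   98. 1002.] 363.8290352039374
top [ 372.  -28. 1088.] 397.54613296463975
{'time_s': 0.1, 'joints': array([-1.42639716e+00,  3.13408900e-01,  1.49835819e+00, -7.21265110e-06,
        1.33104827e+00, -2.23426515e-01]), 'dq': array([-0.00120834, -0.00065331, -0.00031846, -0.00028033,  0.00037415,
       -0.00140005]), 'tau': array([ 3.20072118e-03, -4.12898970e+01, -2.60142553e+01, -1.23519553e-04,
        3.02592096e-03,  1.70916184e-05]), 'eef_pos': array([ 188.73508856, -489.73701954,  303.38576234]), 'ee_rot': array([-6.11016398e-04,  9.83135308e-01,  1.82878626e-01,  2.06506874e-05]), 'force': array([0.41743339, 0.32332088, 0.37895415]), 'wrist_torque': array([0.01871479, 0.02373549, 0.01343513]), 'grip_force': 0.0, 'grip_width': 1.0034479970179513}
```

View pics/scene0.png

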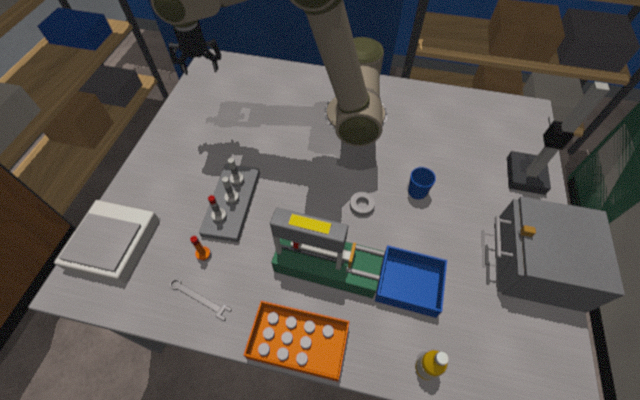

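View pics/top0.png

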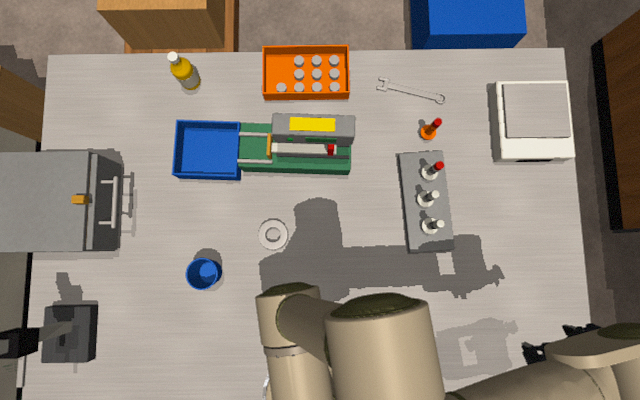

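The top view shows the station at about (300,145) and the plate at (427,200). Three things could be taken for the bolt: the red-tipped zinc bolt on the plate at top (438,167), the orange look-alike at (432,128) standing on the bench, and the plain bolts at (433,196) and (437,225). By the description it is the one at (438,167). I'll check this in a close crop.

```bash
python3 - <<'E'
import cv2,numpy as np
a=cv2.imread('pics/top0.png'); 
x=cv2.resize(a[100:190,165:365],None,fx=4,fy=4,interpolation=cv2.INTER_CUBIC) #800x360
y=cv2.resize(a[110:170,395:455],None,fx=4,fy=4,interpolation=cv2.INTER_CUBIC) 
y=cv2.resize(a[110:190,395:460],(195,240),interpolation=cv2.INTER_CUBIC)
s=cv2.imread('pics/scene0.png'); z=cv2.resize(s[195:300,260:460],(457,240),interpolation=cv2.INTER_CUBIC)
m=np.zeros((600,800,3),np.uint8); m[:360]=x; m[360:,:195]=y; m[360:,200:657]=z
cv2.imwrite('pics/crop1.png',m)
E
```

```text
(no output)
```

View pics/crop1.png

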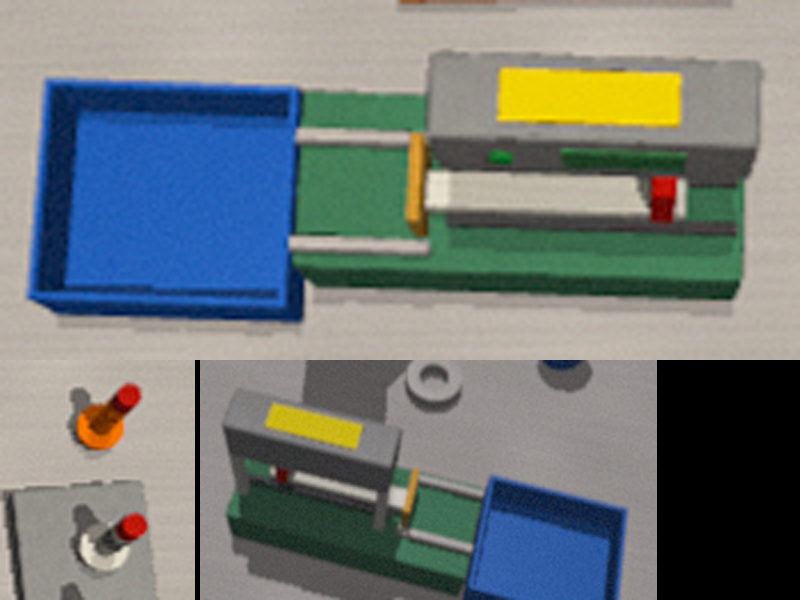

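The crop confirms it: a zinc body with a red tip on the plate, tip at top (439,165), while the other one is orange. Next I compute the poses.

```bash
cat > pose.py <<'E'
from h import *
from scipy.optimize import least_squares
c=load('top0')
L=[(430,53,60,20,240),(760,62,60,-165,240),(753,147,10,-165,240),(428,137,10,20,240),(46,80,95,295,60),(30,298,-55,295,60),(298,88,95,125,60)]
px=np.array([(165+a/4,100+b/4) for a,b,*_ in L]); P=np.array([l[2:] for l in L],float)
def w(p,X):
    a=p[2];return np.array([p[0]+X[0]*np.cos(a)-X[1]*np.sin(a),p[1]+X[0]*np.sin(a)+X[1]*np.cos(a),X[2]])
r=least_squares(lambda p:np.concatenate([proj(c,w(p,X))-q for X,q in zip(P,px)]),[600,30,0],diff_step=1e-3)
E
python3 - <<'E'
from pose import *
print(r.x.round(3)); print(r.fun.round(1))
print('lane',w(r.x,(20,90,70)).round(),'handle',w(r.x,(20,-115,145)).round())
print('tip',atz(c,439,165,140),'flange',atz(c,430,171.7,50))
print('plate/bolts',atz(c,435,195,140),atz(c,440,223.5,140),'orange tip',atz(c,437,121.5,110))
E
```

```text
[620.025  34.201   0.   ]
[ 6.4 -2.   7.4 -5.5  9.8 -4.8  6.9 -1.2  6.1  3.4  8.4  4.1  6.7  0.5]
lane [640. 124.  70.] handle [640. -81. 145.]
tip [ 574.8 -325.2  140. ] flange [ 576.3 -328.6   50. ]
plate/bolts [ 501.4 -311.7  140. ] [ 432.6 -320.1  140. ] orange tip [ 694.1 -335.5  110. ]
```

```bash
sed -i 's/diff_step=1e-3/diff_step=1e-3,x_scale=[100,100,.2]/; s/\[600,30,0\]/[600,30,0.02]/' pose.py; sed -i 's/c\[.cy.\]\])).round(1)/c["cy"]]))/' h.py; python3 - <<'E'
from pose import *
print(r.x.round(3)); print(r.fun.round(1))
print('lane',w(r.x,(20,90,70)).round(),'handle',w(r.x,(20,-115,145)).round())
# tool axes now
from scipy.spatial.transform import Rotation as Ro
s=ctrl.sense();q=s['ee_rot'];print(Ro.from_quat([*q[1:],q[0]]).as_matrix().round(3))
E
```

```text
[ 6.16143e+02  5.36710e+01 -4.70000e-02]
[-1.1 -0.7 -0.1 -0.3  1.2  0.4 -1.7  0.2  0.7 -0.1  0.3  0.5  1.1 -0.1]
lane [640. 143.  70.] handle [631. -62. 145.]
[[ 0.933  0.36  -0.   ]
 [ 0.36  -0.933  0.001]
 [ 0.    -0.001 -1.   ]]
```

```bash
python3 -m creep '[[[1,0.4,0,0,0,-0.3],[2.2,0.9,0,0,0,-0.6],[3.5,1.5,0,0,0,-1],[4.8,2,0,0,0,-1.4],[6,2.6,0,0,0,-1.8],[7.4,3.1,-0.4,0,0,-2.2],[8.8,3.7,-0.8,0,0,-2.6],[10.2,4.3,-1.2,0,0,-3],[11.6,4.9,-1.6,0,0,-3.4],[13,5.5,-1.9,0,0,-3.8],[14.3,6.1,-1.9,0,0,-4.1],[15.1,6.4,-1.9,0,0,-4.2],[15.5,6.5,-1.9,0,0,-4.2],[15.5,6.5,-1.9,0,0,-4.2],[15.5,6.5,-1.9,0,0,-4.2],[15.5,6.5,-1.9,0,0,-4.2]]]' 70 60
python3 -c "
from h import *
c=cap('wrist','w1');cap('top','t1')
print(proj(c,(575,-327,140)),proj(c,(575,-327,50)))
import cv2
a=cv2.imread('pics/w1.png');b=cv2.imread('pics/t1.png')[100:260,380:480]
m=np.zeros((400,800,3),np.uint8);m[:,:550]=cv2.resize(a,(550,344+56));m[:,550:]=cv2.resize(b,(250,400));cv2.imwrite('pics/m1.png',m)"
```

```text
time_s: 1.43
eef_pos: [575.5, -327.9, 256.2]
ee_rot: [-0.0, 1.0, 0.0, -0.0]
force: [0.0, 0.7, -0.1]
grip_width: 0.819
grip_force: 0.0
[316.89252813 226.1601476 ] [318.04211663 189.73959954]
```

View pics/m1.png

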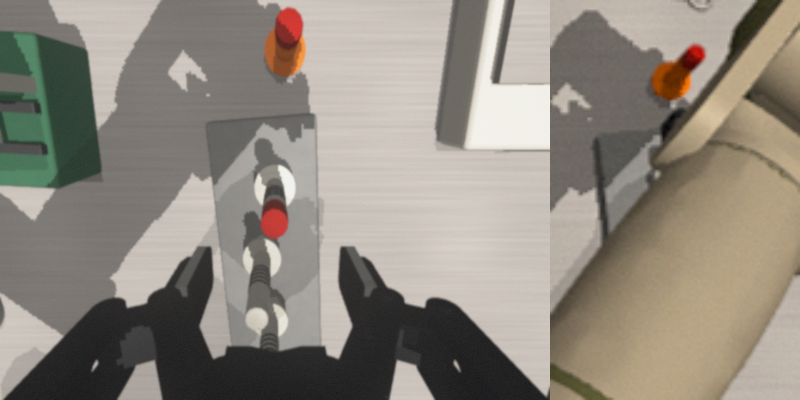

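The wrist view has the red tip at about (319,222) in full-image pixels, against a predicted (317,226). That leaves only a small correction.

```bash
python3 -c "
from h import *
c=load('w1');a=np.asarray(c['image']).astype(int)
m=(a[...,0]>120)&(a[...,1]<80)&(a[...,2]<80);m[:150]=0
n,_,s,ce=cv2.connectedComponentsWithStats(m.astype('uint8'));i=1+s[1:,4].argmax();print(s[i],ce[i])
top=s[i][1]+s[i][3]-s[i][2]/2
print(atz(c,s[i][0]+s[i][2]/2,top,140), atz(c,274*640/550,185,50))
"
```

```text
[303 208  32  31 738] [318.44715447 222.80894309]
[ 577.1 -328.3  140. ] [ 579.4 -327.7   50. ]
```

```bash
python3 -m creep '[[[0.08,0,-0.7,0,0,0],[0.08,0,-1.6,0,0,0],[0.08,0,-2.5,0,0,0],[0.08,0,-3.2,0,0,0],[0.08,0,-3.4,0,0,0],[0.08,0,-3.4,0,0,0],[0.08,0,-3.4,0,0,0]]]' 70 60
python3 -m creep '[[[0,0,0,0,0,0],[0,0,0,0,0,0],[0,0,0,0,0,0],[0,0,0,0,0,0],[0,0,0,0,0,0],[0,0,0,0,0,0],[0,0,0,0,0,0],[0,0,0,0,0,0],[0,0,0,0,0,0],[0,0,0,0,0,0]]]' 0 60
```

```text
time_s: 2.12
eef_pos: [578.3, -327.9, 172.6]
ee_rot: [0.0, 1.0, 0.0, 0.001]
force: [0.5, 0.5, 1.2]
grip_width: 0.824
grip_force: 0.0
time_s: 2.95
eef_pos: [578.4, -327.3, 172.0]
ee_rot: [0.0, 1.0, 0.001, 0.0]
force: [-0.5, 2.8, 6.1]
grip_width: 0.223
grip_force: 58.7
```

```bash
python3 -m creep '[[[0,0,0.6,0,0,0],[0,0,1.6,0,0,0],[0,0,2.7,0,0,0],[0,0,3.8,0,0,0],[-0.3,0.5,4.8,0,0,0],[-1,1.4,5.2,0,0,0],[-1.7,2.6,5.2,0,0,0],[-2.4,3.8,5.2,0,0,0],[-3,5.1,5.2,0,0,0],[-3.1,6.4,5.2,0,0,0],[-3.1,7.7,5.2,0,0,0],[-3.1,9,5.2,0,0,0],[-3.1,10.3,5.2,0,0,0],[-3.1,11.6,5.2,0,0,0],[-3.1,12.9,5.2,0,0,0],[-3.1,14.2,5.2,0,0,0],[-3.1,15.5,5.2,0,0,0],[-3.1,16.8,5.2,0,0,0],[-3.1,18,5.2,0,0,0],[-3.1,18.8,5.2,0,0,0]]]'
python3 -m creep '[[[0.6,0,0,0,0,0],[1.6,0,0,0,0,0],[2.7,0,0,0,0,0],[3.8,0,0,0,0,0],[4.8,0,0,0,0,0],[5.4,0,0,0,0,0],[5.6,0,0,0,0,0],[5.6,0,0,0,0,0],[5.6,0,0,0,0,0],[5.6,0,0,0,0,0]]]'
python3 -c "
from h import *
cap('wrist','w2');cap('scene','s2')
a=cv2.imread('pics/w2.png');b=cv2.imread('pics/s2.png')[160:320,240:460]
m=np.zeros((400,800,3),np.uint8);m[:334,:400]=cv2.resize(a[:,:],(400,250)).__class__((334,400,3),np.uint8)*0
m=np.hstack([cv2.resize(a,(400,250)),cv2.resize(b,(400,250))]);cv2.imwrite('pics/m2.png',m)"
```

```text
time_s: 4.62
eef_pos: [500.1, 145.0, 300.7]
ee_rot: [-0.0, 1.0, 0.001, -0.001]
force: [1.0, -0.2, -3.1]
grip_width: 0.218
grip_force: 59.1
time_s: 5.45
eef_pos: [640.0, 142.7, 301.4]
ee_rot: [0.0, 1.0, 0.001, -0.0]
force: [-0.5, -0.2, -3.4]
grip_width: 0.215
grip_force: 59.3
```

View pics/m2.png

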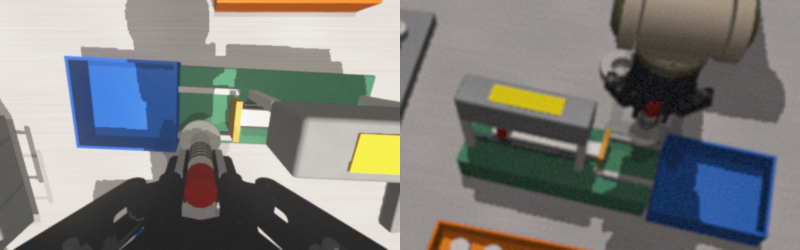

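The wrist view shows the bolt hanging over the lane, with the bin's rim corners at (65,57) and (180,63) and the pusher's top edge at about (237,95) in the picture. I compare these with the fitted pose.

```bash
python3 -c "
from pose import *
c=load('w2')
for n,X in dict(binRL=(95,295,60),binRR=(95,125,60),binFL=(-55,295,60),pushTopRear=(48,45,118),boxFL=(10,20,240),boxRL=(60,20,240),deckRR=(90,-170,70)).items(): print(n,(proj(c,w(r.x,X))/1.6).round())
"
```

```text
binRL [65. 57.]
binRR [179.  63.]
binFL [ 78. 149.]
pushTopRear [235. 103.]
boxFL [290. 183.]
boxRL [302. 120.]
deckRR [376.  77.]
```

```bash
python3 -m creep '[[[0,0,-0.6,0,0,0],[0,0,-1.4,0,0,0],[0,0,-2.2,0,0,0],[0,0,-2.9,0,0,0],[0,0,-3.2,0,0,0],[0,0,-3.4,0,0,0],[0,0,-3.45,0,0,0],[0,0,-3.5,0,0,0],[0,0,-3.5,0,0,0],[0,0,-3.5,0,0,0]]]'
```

```text
time_s: 6.38
eef_pos: [641.0, 142.6, 214.8]
ee_rot: [-0.0, 1.0, 0.001, 0.001]
force: [-0.4, -0.3, -3.2]
grip_width: 0.218
grip_force: 59.3
```

```bash
python3 -m creep '[[[0,0,-0.04,0,0,0],[0,0,-0.08,0,0,0],[0,0,-0.1,0,0,0],[0,0,-0.12,0,0,0],[0,0,-0.12,0,0,0]]]'
```

```text
time_s: 6.8
eef_pos: [641.0, 142.6, 212.1]
ee_rot: [-0.0, 1.0, 0.001, 0.001]
force: [-1.4, 0.2, 5.9]
grip_width: 0.218
grip_force: 60.2
```

```bash
python3 -m creep '[[[0,0,0,0,0,0],[0,0,0,0,0,0],[0,0,0,0,0,0],[0,0,0,0,0,0],[0,0,0,0,0,0],[0,0,0,0,0,0],[0,0,0,0,0,0],[0,0,0.4,0,0,0],[0,0,1.2,0,0,0],[0,0,2.2,0,0,0],[0,0,3.2,0,0,0],[0,0,3.8,0,0,0],[0,0,4,0,0,0],[0,0,4,0,0,0]]]' 55
python3 -c "
from h import *
cap('wrist','w3');cap('scene','s3')
a=cv2.imread('pics/w3.png');b=cv2.imread('pics/s3.png')[160:320,240:460]
m=np.hstack([cv2.resize(a,(400,250)),cv2.resize(b,(400,250))]);cv2.imwrite('pics/m3.png',m)"
```

```text
time_s: 7.97
eef_pos: [640.9, 142.6, 312.5]
ee_rot: [-0.0, 1.0, 0.001, 0.001]
force: [0.8, 1.1, 0.1]
grip_width: 0.642
grip_force: 0.0
```

View pics/m3.png

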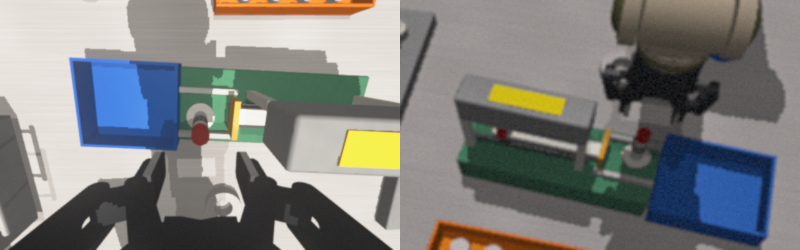

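The bolt stands upright in the lane at (200,118) in the wrist half of the picture, clear of the pusher and the bin. Next I shut the gripper, back out towards the robot, lean 40° and go beside the handle.

```bash
python3 -m creep '[[[-0.6,0,0,0,0,0],[-1.6,0,0,0,0,0],[-2.8,0,0,0,0,0],[-4,0,0,0,0,0],[-5.2,-0.4,0,0,0,0],[-5.9,-1.2,0,0,-0.6,0],[-5.9,-2.3,0,0,-1.4,0],[-5.9,-3.4,0,0,-2.2,0],[-5.9,-4.6,0,0,-3,0],[-5.9,-5.8,0,0,-4,0],[-5.9,-7,-0.4,0,-5,0],[-5.9,-8.1,-1.2,0,-6,0],[-5.9,-9,-2.3,0,-7,0],[-5.9,-9.5,-3.4,0,-7.6,0],[-5.9,-9.5,-4.5,0,-8,0],[-5.9,-9.5,-5.4,0,-8,0],[-5.9,-9.5,-5.8,0,-8,0],[-5.9,-9.5,-5.8,0,-8,0],[-5.9,-9.5,-5.8,0,-8,0],[-5.9,-9.5,-5.8,0,-8,0]]]' 0 60
python3 -c "
from h import *
from pose import w,r
c=cap('wrist','w4');cap('scene','s4')
for sx in(5,35): print((proj(c,w(r.x,(sx,-123,145)))/1.6).round())
print(ctrl.sense()['joints'].round(2))
a=cv2.imread('pics/w4.png');b=cv2.imread('pics/s4.png')[160:320,240:460]
m=np.hstack([cv2.resize(a,(400,250)),cv2.resize(b,(400,250))]);cv2.imwrite('pics/m4.png',m)"
```

```text
time_s: 9.73
eef_pos: [492.9, -94.7, 165.2]
ee_rot: [-0.0, 0.94, 0.0, 0.341]
force: [-0.1, 0.1, 0.5]
grip_width: -0.001
grip_force: 0.0
[167.  54.]
[171.  27.]
[-0.55  0.29  2.1   1.21  0.37 -0.06]
```

View pics/m4.png

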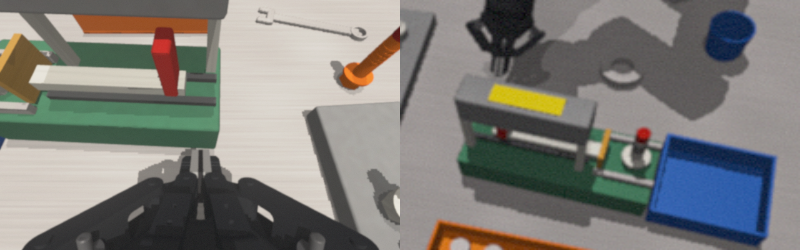

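The wrist view has the handle's red top at about (165,42) and the shut fingertips at (201,155), so they pass clear of it on the -y side. In the scene half the bolt is still standing. I go in beneath the box.

```bash
python3 -m creep '[[[0.5,0,0.1,0,0,0],[1.2,-0.05,0.1,0,0,0],[1.9,-0.1,0.1,0,0,0],[2.6,-0.15,0.1,0,0,0],[3.1,-0.15,0.1,0,0,0],[3.4,-0.15,0.1,0,0,0],[3.5,-0.15,0.1,0,0,0],[3.5,-0.15,0.1,0,0,0],[3.5,-0.15,0.1,0,0,0]]]'
python3 -m creep '[[[0,0.2,0,0,0,0],[0.01,0.4,0,0,0,0],[0.02,0.6,0,0,0,0],[0.03,0.8,0,0,0,0],[0.04,0.9,0,0,0,0],[0.04,1,0,0,0,0],[0.04,1,0,0,0,0]]]'
```

```text
time_s: 10.58
eef_pos: [580.5, -98.5, 168.7]
ee_rot: [0.0, 0.94, 0.001, 0.342]
force: [-0.4, 0.2, 0.3]
grip_width: -0.003
grip_force: 0.0
time_s: 11.17
eef_pos: [581.7, -73.3, 168.4]
ee_rot: [0.0, 0.94, 0.001, 0.342]
force: [-1.8, -2.8, -0.1]
grip_width: -0.0
grip_force: 1.4
```

```bash
python3 -m creep '[[[0.01,0.3,0,0,0,0],[0.03,0.7,0,0,0,0],[0.05,1.1,0,0,0,0],[0.07,1.5,0,0,0,0],[0.09,1.9,0,0,0,0],[0.11,2.3,0,0,0,0],[0.13,2.6,0,0,0,0],[0.14,2.8,0,0,0,0],[0.14,2.9,0,0,0,0],[0.14,2.9,0,0,0,0]]]'
python3 -m creep '[[[0.01,0.1,0,0,0,0],[0.01,0.2,0,0,0,0],[0.02,0.3,0,0,0,0],[0.02,0.3,0,0,0,0]]]'
```

```text
time_s: 12.0
eef_pos: [585.3, -1.0, 168.5]
ee_rot: [0.0, 0.94, 0.001, 0.342]
force: [-2.8, -5.7, 0.5]
grip_width: 0.002
grip_force: 2.7
time_s: 12.33
eef_pos: [585.7, 6.2, 168.4]
ee_rot: [0.001, 0.94, 0.0, 0.342]
force: [-2.9, -4.9, 1.9]
grip_width: 0.001
grip_force: 2.8
```

Not at the stop yet, so I go on in small steps.

```bash
python3 -m creep '[[[0,0.06,0,0,0,0],[0,0.12,0,0,0,0],[0.01,0.18,0,0,0,0],[0.01,0.2,0,0,0,0],[0.01,0.2,0,0,0,0]]]'
python3 -c "
from h import *
from pose import w,r
cap('scene','s5');c=cap('top','t5')
a=cv2.imread('pics/t5.png')[90:210,160:370];b=cv2.imread('pics/s5.png')[180:320,250:460]
m=np.hstack([cv2.resize(a,(400,250)),cv2.resize(b,(400,250))]);cv2.imwrite('pics/m5.png',m)"
```

```text
time_s: 12.75
eef_pos: [585.8, 7.5, 168.4]
ee_rot: [0.004, 0.939, -0.002, 0.343]
force: [-15.7, -29.9, 3.6]
grip_width: -0.001
grip_force: 15.0
```

View pics/m5.png

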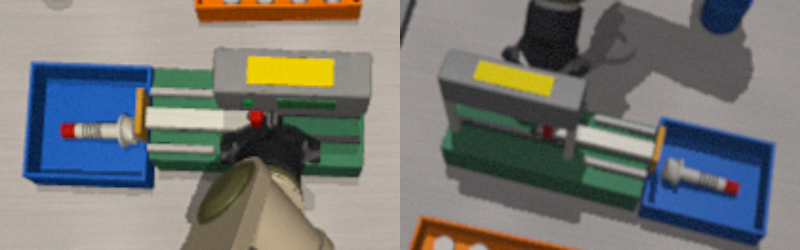

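The slide is at its end stop: the force jumped to 30 N and the motion stalled at y 7.5. The bolt lies in the bin at (95,130) in the top-view half. Now I let go by withdrawing towards the robot.

```bash
python3 -m creep '[[[-0.6,-0.12,0,0,0,0],[-1.8,-0.12,0,0,0,0],[-3.2,-0.12,0,0,0,0],[-4,-0.12,0.3,0,0,0],[-4.4,-0.12,1.2,0,0,0],[-4.4,-0.12,2.4,0,0,0],[-4.4,-0.12,3.4,0,0,0],[-4.4,-0.12,4,0,0,0],[-4.4,-0.12,4,0,0,0],[-4.4,-0.12,4,0,0,0],[-4.4,-0.12,4,0,0,0],[-4.4,-0.12,4,0,0,0]]]'
python3 -c "
from h import *
cap('scene','s6');cap('top','t6')
a=cv2.imread('pics/t6.png')[40:300,160:460];b=cv2.imread('pics/s6.png')[140:320,180:460]
m=np.hstack([cv2.resize(a,(400,347)),cv2.resize(b,(400,347))]);cv2.imwrite('pics/m6.png',m)"
```

```text
time_s: 13.85
eef_pos: [475.7, 8.5, 267.1]
ee_rot: [-0.0, 0.94, 0.001, 0.341]
force: [-0.7, -0.2, -0.5]
grip_width: 0.002
grip_force: 0.0
```

View pics/m6.png

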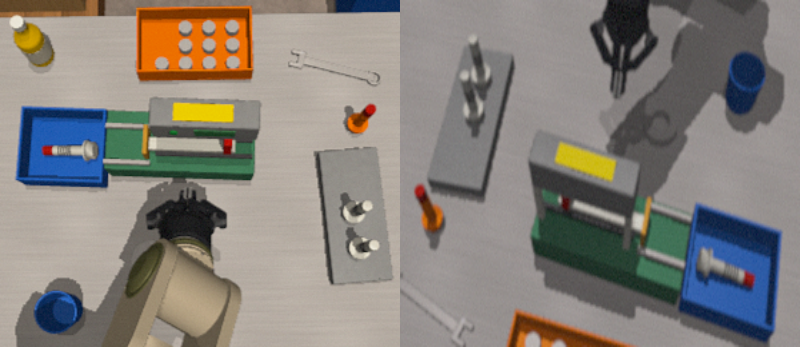

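The slide is home again, with the handle at (228,145) and the pusher at (146,138). The bolt lies in the bin at (70,151), both good bolts are standing, the cup and ring gauge have not moved, and the arm is clear.

```bash
python3 -c "
from rig import ctrl
print(ctrl.finish_job())"
```

```text
the job is handed in; nothing more can be done
None
```

The red-tipped bolt was stood in the lane and pushed into the blue bin, the slide snapped back home by itself, everything else stayed where it was, and the job was handed in at about 14 s; the hand-in returned no verdict.

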